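Open the screw press and take out the glued plaque

ROBOT

A 6-joint arm with a two-finger parallel gripper is mounted at the origin on the work surface. World frame = base frame: x ahead of the robot, y to its left, z up, the work surface at z = 0. Lengths are in m, angles in rad, forces in N, time in s.
With the tool pointing down it reaches from about 0.35 to 0.85 m from the base axis. Payload 8.1 kg.
Tool frame: the origin (TCP) lies at the centre of the arm's flange, where the gripper is bolted on; the fingertips stand 186 mm ahead of it and the grasp point (between the pads) lies 167 mm ahead of it; z points along the fingers, y is the line along which they close (so a half turn about z gives the same grasp; the last joint's range is limited). The gripper opens to 93 mm and grips with 3 to 60 N. Pads are 15 mm wide; open, the fingers measure 128 mm over their backs; the gripper's body (75 mm by 188 mm) begins 65 mm behind the grasp point.
Start: joints at [1.061, 0.13, 1.488, -0, 1.523, -0.085], TCP at [0.247, 0.547, 0.405] pointing down, gripper open.
Joint ranges: [-2.96, 2.96], [-0.89, 2.26], [0.02, 2.5], [-1.34, 4.48], [0, 2.73], [-2.66, 2.66]. Speed limits (rad/s): [2.39, 2.39, 2.79, 3.14, 3.14, 3.14].

INTERFACE

Orientations are given as a rotation vector (axis times angle).
In Python, from plant import robot gives the robot as it stands.
- The arm moves only by the tool apply_moves, never from a script. Its argument "series" is a list of rows, each a list of 2 entries, a list of its own where there are three numbers: the shift along the tool's x, y, z in mm, then the turn, a rotation vector about the tool's x, y, z in rad. A call has 1 to 12 rows; each row shifts and turns the commanded pose from where the row before left it, along the tool's axes as they then stand; what a row does not reach is not made up. A row lasts 1/12 s, in which the tool goes at most 41.7 mm and 7.16 degrees, less where a joint would pass 70% of its speed; a pose out of reach is approached as far as the arm can. A call is refused whole if a number of a shift passes 41.7 or a number of a turn 0.125, either way. A call with a gripper value outside its range is refused whole. "claw" is the opening, from 0 (shut) to 1 (fully open), set as the call begins (left out, the last holds). The fingers move at their own pace and stop on an object; "newtons" is the grip in N (left out, the last holds). Time passes only in rows, so rows that do not move let the fingers close. It gives the time, the measured TCP pose, the force, the opening and the grip force at its end, in the units of the state.
- robot.read_state(): the state, without advancing time (a new reading comes with each control period).
- robot.read_camera(name): name is "scene" or "top"; returns (picture, depth): 400x640x3 uint8, blue, green, red; 400x640 float32, m along the optical axis (not along the pixel's ray), 0 where there is no reading.
- robot.calibration(name): a dict with "fx", "fy", "cx", "cy" (pixels), "extrinsics" (4x4, takes a point from world to camera coordinates). Camera axes: x right, y down, z forward; pixel columns grow to the right and rows downward; lengths in m; the calibration is good to about 2 mm. A picture is of the moment at which its call begins. calibration takes no time and is no camera call.
- robot.close_job(): hands the job in; it is judged then, once.
The state is a dict: "t": time; "q": joint angles; "dq": joint speeds; "joint_torque": joint torques, N m; "tool_pos": TCP position; "orientation": TCP orientation; "force": force on the tool from outside, world axes, zero at the start; "wrist_torque": the same for the moment, N m; "opening": finger opening in m; "gripper_force": force on a finger pad.
Only numpy, scipy, OpenCV 4.12 (cv2) and the standard library are available. Lean on these libraries where they do the work, as an engineer would, in place of code of your own. Each camera call takes 0.05 s, during which the arm holds its last target. There are 200 camera calls.

TASK

The plaque in the screw press has finished gluing. Wind the press open by its handwheel until the screw comes up firmly but gently against its travel stop, feeling for the stop and never jamming it, and leave it there; then draw the plaque out without scraping it on the platen and set it down gently, relief side up, in the middle of the cork mat and in line with it. Do not disturb the matchboxes, the glue jar or the pliers.

Things in the scene. Friction and masses are not known exactly. Their poses are not given: they have to be found in the camera images.
- press: Fixed green bench screw press. Origin: on the desk, on the screw's vertical axis; z up. Bed 200 (x) by 180 (y) mm, top at z = 35 mm. Two 18 mm columns at x = +-78 mm, y = 0; across them a yoke 196 by 42 mm (x, y), z = 118 to 148 mm, nut boss to 158. Open towards +y and -y. Closed at the start.
- wheel_hub (a point): Centre of the aluminium handwheel on the screw's axis, level with the rim's top (z = 195 mm when closed). 114 mm over the rim, rim bar 14 mm thick on a 50 mm radius, three spokes. Right-hand screw, 20 mm rise per turn: counter-clockwise seen from above raises wheel, screw and platen together. Self-locking: stays where it is left. The wheel may start at any angle.
- handle_grip (a point): On the axis of the crank handle, 24 mm above its foot: black upright cylinder, diameter 18 mm, 45 mm high, revolving freely, on the rim 50 mm from the screw's axis, foot level with the rim's top. The hand must rise with it or the rim presses on the fingertips. Free running takes 4 to 8 N along the circle; at the stop it grows by about 13 N in 15 to 30 mm; some 20 N in all jams the screw.
- collar: Dark steel collar on the screw, diameter 36 mm, 13 mm high, on the platen's top. Origin: centre of its underside, 14 mm above the platen's underside. Its top meets the travel stop, a bush with a springy orange face under the yoke, set to be met anywhere from 12 to 24 mm of rise (0.6 to 1.2 turns); its place is not given and must be felt.
- platen: Steel pressing plate, 130 (x) by 100 (y) by 14 mm, on the lower end of the screw; moves only up and down. Origin: centre of its underside, 57 mm above the desk when closed.
- plaque: Orange wooden board 46 (x) by 220 (y) by 18 mm, 0.2 to 0.3 kg, a pewter relief 34 by 78 by 4 mm on top, centred at y = -55 mm. Origin: centre of the board's underside. Lies loose on the bed between the columns, y along the press's y within 3 degrees, relief under the platen; its bare +y end sticks out on the press's +y side, to about 155 mm from the screw's axis.
- mat: Fixed cork mat on the desk, 150 (x) by 260 (y) by 4 mm; origin at the centre of its underside. The plaque's long side shall lie along the mat's y, either way round.
- matchboxes: Bystander: glued stack of matchboxes, 54 by 72 by 90 mm high, loose. Origin: centre of its underside.
- glue_jar: Bystander: glue jar, diameter 52 mm, 75 mm high, loose. Origin: centre of its underside.
- pliers: Bystander: red-handled pliers lying flat, about 155 by 50 by 11 mm, loose, long along x. Origin near their middle, on the underside.
There are look-alikes about, which are no part of the job. Of the things like the plaque, leave any that is green; of the rest the larger one is meant.

How it is judged:
On the way, in this order (a step that is already met when the one before it is completed fails the run):
1. the press is wound open until the collar bears on its travel stop (more than 15 N) (contact force between collar and anything else above 15 N), for 0.2 s.
2. the plaque, still held, is set down on the mat (contact force between the fingers and plaque above 0.5 N and contact force between plaque and mat above 0.3 N and x of plaque in the frame of mat between -0.03 and 0.03 m and y of plaque in the frame of mat between -0.03 and 0.03 m), for 0.05 s.
At the end, for the whole second after the job is handed in: The press stands open with its collar still bearing on the travel stop (more than 5 N); the plaque lies flat and at rest on the cork mat, relief up, its centre within 25 mm of the mat's centre along each side and its long side within 11 degrees of the mat's; nothing is held (contact force between collar and anything else above 5 N and x of plaque in the frame of mat between -0.025 and 0.025 m and y of plaque in the frame of mat between -0.025 and 0.025 m and z of plaque in the frame of mat below 0.008 m and angle between the y axis of plaque and the y axis of mat, either way round below 0.2 rad and angle between plaque's own z axis and vertical below 0.06 rad and linear speed of plaque below 0.01 m/s); the robot touches nothing.
It fails at once if the screw is jammed against its stop (more than 250 N on the collar) (contact force between collar and anything else above 250 N).
It fails at once if the plaque is dragged along the platen (moved more than 10 mm with more than 5 N between them) (distance of plaque from where it was at the start of the episode above 0.01 m and contact force between plaque and platen above 5 N).
It fails at once if the matchboxes, the glue jar or the pliers are shifted by more than 15 mm (distance of any of matchboxes, glue_jar, pliers from where it was at the start of the episode above 0.015 m).
It also fails if it takes over 72 s, if anything falls off the work surface, if the arm or the gripper's body presses on something with over 40 N, if the wrist force passes 120 N, or if a joint passes its speed limit or range.

## Working session

There is one attempt and no reset: what is moved stays moved. The work goes in short steps, Python scripts to look and compute and a tool call to move; the robot and the scene stay as the last step left them, time stands still between calls to the robot, and variables do not carry over. Pictures are saved under pics/ and viewed, at most 10 in all, crops included, and the job is handed in when it is done.

Besides the shell and the picture viewer there is one more tool, called as name(argument=value, ...), one argument or row to a line, values as JSON. apply_moves: Moves the arm, as the interface text tells. Its arguments: {"type":"object","properties":{"series":{"type":"array"},"claw":{"type":"number"},"newtons":{"type":"number"}},"required":["series"]}

```bash
ls; mkdir -p pics
cat > h.py <<'E'
import numpy as np,cv2
from plant import robot
def cloud(name):
    p,d=robot.read_camera(name);c=robot.calibration(name)
    v,u=np.mgrid[:400,:640]
    P=np.stack([(u-c['cx'])/c['fx']*d,(v-c['cy'])/c['fy']*d,d],-1)
    T=np.linalg.inv(c['extrinsics']);W=P@T[:3,:3].T+T[:3,3];W[d==0]=np.nan
    return p,W
E
python3 - <<'E'
from h import *
print(robot.read_state())
for n in('scene','top'):
    p,W=cloud(n);cv2.imwrite(f'pics/{n}0.png',p);np.save(f'{n}0.npy',W)
    print(n,robot.calibration(n)['extrinsics'])
E
```

```text
pics
{'t': 0.0, 'q': array([ 1.06059291e+00,  1.31160456e-01,  1.48925492e+00, -1.29333214e-05,
        1.52300055e+00, -8.54118041e-02]), 'dq': array([-1.84947441e-04, -4.65379552e-04, -1.74659179e-04, -7.52590351e-06,
        2.27734904e-04,  9.11552476e-04]), 'joint_torque': array([-1.83708202e-03, -5.59809959e+01, -4.91773939e+01,  7.66518968e-02,
        3.49055976e-02, -1.60536720e-04]), 'tool_pos': array([0.24715736, 0.54648428, 0.40370094]), 'orientation': array([-6.62144108e-01, -3.07048505e+00,  2.74342811e-03]), 'force': array([0.59920205, 0.06542744, 0.37850108]), 'wrist_torque': array([-0.04548267,  0.02858002,  0.00570979]), 'gripper_force': 0.0, 'opening': 0.09310007811307093}
scene [[ 0.48857251  0.8724985   0.00657766 -0.20619553]
 [ 0.56673408 -0.31160385 -0.76270278 -0.20382101]
 [-0.66340741  0.37636339 -0.64671571  1.67495195]
 [ 0.          0.          0.          1.        ]]
top [[ 0.00565722 -0.99963939  0.02625032 -0.06791894]
 [-0.98849599 -0.00955793 -0.15094478  0.55437256]
 [ 0.15114125 -0.02509441 -0.9881936   1.00652551]
 [ 0.          0.          0.          1.        ]]
```

View pics/scene0.png

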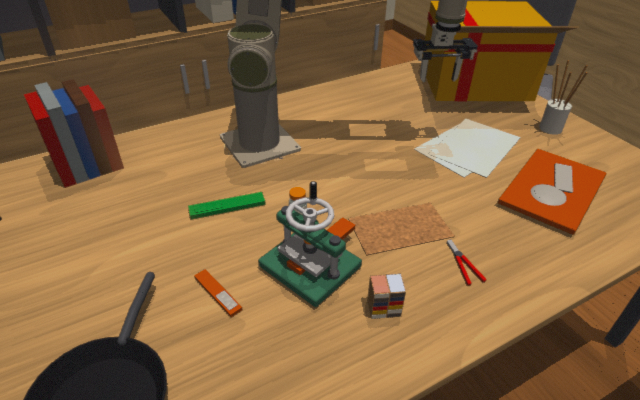

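View pics/top0.png

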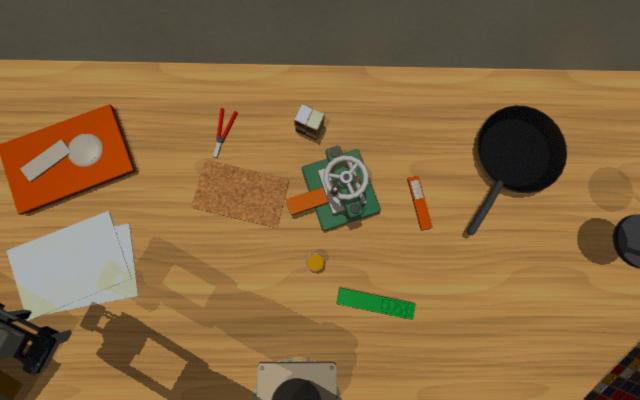

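The scene view shows the press at (310,265), with handle top (313,185) and hub (310,212). The plaque end is at (342,230) and the mat at (405,228). The top view has the wheel hub at (346,177), the plaque end at (305,202), the mat at (241,193), the jar at (316,262), the matchboxes at (309,122) and the pliers at (224,133).

Run:
```python
from h import *
for n in('top','scene'):
    p=cv2.imread(f'pics/{n}0.png');W=np.load(f'{n}0.npy');hsv=cv2.cvtColor(p,cv2.COLOR_BGR2HSV)
    z=W[...,2];print(n)
    if n=='top':
        R=(slice(100,280),slice(180,390))
    else: R=(slice(170,320),slice(240,500))
    m=np.zeros(z.shape,bool);m[R]=1
    def rep(k,mm):
        P=W[mm&m]
        if len(P)<5: print(k,len(P));return
        r=cv2.minAreaRect((P[:,:2]*1000).astype(np.float32))
        print(k,len(P),'mean',P.mean(0).round(4),'rect',np.round(r[0],1),np.round(r[1],1),round(r[2],1),'zmed',np.round(np.percentile(P[:,2],[5,50,95]),4))
    # wheel rim: circle fit
    rim=(z>0.187)&(z<0.203)&m
    P=W[rim]
    A=np.c_[2*P[:,:2],np.ones(len(P))]
    from scipy.optimize import least_squares
    f=least_squares(lambda c:np.hypot(*(P[:,:2]-c[:2]).T)-0.05,P[:,:2].mean(0),loss='soft_l1',f_scale=.003)
    print('hub',f.x,len(P))
    rep('handle',(z>0.212)&(z<0.3)); rep('handletop',(z>0.233)&(z<0.3))
    rep('bed',(z>0.028)&(z<0.041)&(hsv[...,0]>60)&(hsv[...,0]<90))
    rep('yoke',(z>0.140)&(z<0.153)&(hsv[...,0]>60)&(hsv[...,0]<90))
    orange=(hsv[...,0]<12)&(hsv[...,1]>200)&(hsv[...,2]>90)
    rep('plq',orange&(z>0.045)&(z<0.06))
    b=np.zeros_like(m); 
    if n=='top': b[155:232,188:292]=1
    else: b[200:255,345:460]=1
    rep('mat',b&(z>0.002)&(z<0.007)&(abs(W[...,1]-0.24)<.3)&~orange)
    rep('box',(z>0.083)&(z<0.097)&(W[...,0]>0.55)&~rim&(hsv[...,0]<200))
    rep('jar',(z>0.065)&(z<0.082)&(W[...,0]<0.45))
```

```text
top
hub [ 0.59322331 -0.12028955] 903
handle 56 mean [ 0.553  -0.0898  0.2373] rect [553.8 -90.5] [16.6 15.1] 82.2 zmed [0.219  0.2404 0.2435]
handletop 44 mean [ 0.5543 -0.09    0.2409] rect [554.3 -90.5] [16.6 14.2] 82.2 zmed [0.2369 0.2411 0.2435]
bed 1302 mean [ 0.5708 -0.114   0.0359] rect [ 593.7 -121.6] [194.3 174.9] 19.0 zmed [0.0326 0.0359 0.0393]
yoke 245 mean [ 0.5473 -0.1363  0.1479] rect [ 591.5 -122.9] [187.5  40.6] 19.0 zmed [0.1436 0.1482 0.1511]
plq 6 mean [ 0.5542 -0.0614  0.0526] rect [550.1 -59.3] [21.3 62.7] 47.7 zmed [0.0501 0.0532 0.0541]
mat 4520 mean [0.5845 0.1762 0.0044] rect [585.5 178.5] [230.3 309.5] 0.7 zmed [0.0023 0.0043 0.0066]
box 498 mean [ 0.7887 -0.0273  0.0915] rect [790.3 -27.5] [72.2 56.4] 66.5 zmed [0.0876 0.0918 0.0946]
jar 229 mean [ 0.3839 -0.0474  0.0759] rect [384.  -48.3] [42.9 43.3] 0.7 zmed [0.0732 0.0758 0.0788]
scene
hub [ 0.59949223 -0.1228329 ] 834
handle 89 mean [ 0.5614 -0.0923  0.2294] rect [559.1 -90.8] [14.2 20.2] 61.5 zmed [0.214  0.2309 0.2409]
handletop 39 mean [ 0.5595 -0.0919  0.2386] rect [558.5 -90.5] [14.  18.9] 61.3 zmed [0.2332 0.2393 0.242 ]
bed 1954 mean [ 0.6371 -0.1449  0.0343] rect [ 599.6 -121.7] [198.5 178.6] 19.3 zmed [0.0303 0.0345 0.0376]
yoke 544 mean [ 0.6201 -0.1201  0.1463] rect [ 600.4 -122.9] [190.8  47.7] 17.8 zmed [0.141  0.1469 0.1501]
plq 316 mean [ 0.5677 -0.0202  0.0527] rect [688.5 -32.8] [281.4 220.1] 20.3 zmed [0.0489 0.0529 0.0556]
mat 2882 mean [0.5876 0.1722 0.004 ] rect [588.7 191.5] [348.4 225.6] 61.2 zmed [0.0022 0.0039 0.0064]
box 756 mean [ 0.7748 -0.0402  0.0897] rect [717.1 -83.4] [273.   81.3] 35.7 zmed [0.0845 0.09   0.0929]
jar 171 mean [ 0.3891 -0.0487  0.074 ] rect [387.  -47.1] [46.3 46.1] 8.9 zmed [0.0678 0.0744 0.078 ]
```

```bash
cat >> h.py <<'E'
from scipy.spatial.transform import Rotation as R
def to(pos,yaw,st=None):
    """total shift in tool axes (mm) and turn rotvec from commanded~measured pose to pointing down with tool y at yaw (mod pi)"""
    st=st or robot.read_state();R0=R.from_rotvec(st['orientation'])
    y=R0.apply([0,1,0]);d=yaw-np.arctan2(y[1],y[0]);d=(d+np.pi/2)%np.pi-np.pi/2
    yw=np.arctan2(y[1],y[0])+d
    Y=np.array([np.cos(yw),np.sin(yw),0]);Z=np.array([0,0,-1.]);X=np.cross(Y,Z)
    Rt=R.from_matrix(np.c_[X,Y,Z])
    s=R0.inv().apply(np.array(pos)-st['tool_pos'])*1000
    return s.round(1),(R0.inv()*Rt).as_rotvec().round(3)
E
python3 - <<'E'
from h import *
for n in('top','scene'):
    p=cv2.imread(f'pics/{n}0.png');W=np.load(f'{n}0.npy');hsv=cv2.cvtColor(p,cv2.COLOR_BGR2HSV).astype(int)
    z=W[...,2]
    def rep(k,mm,it=1):
        mm=cv2.morphologyEx(mm.astype(np.uint8),cv2.MORPH_OPEN,np.ones((3,3)))
        if it>1: mm=cv2.morphologyEx(mm,cv2.MORPH_CLOSE,np.ones((7,7)))
        _,l,s,_=cv2.connectedComponentsWithStats(mm);i=1+s[1:,4].argmax()
        P=W[(l==i)&np.isfinite(z)];r=cv2.minAreaRect((P[:,:2]*1000).astype(np.float32))
        print(n,k,len(P),s[i],np.round(r[0],1),np.round(r[1],1),round(r[2],2),np.median(P[:,2]).round(4),np.round(cv2.boxPoints(r)).tolist())
    if n=='top': b=(slice(185,218),slice(284,330)); mb=(slice(150,235),slice(183,287)); print(hsv[203,300],hsv[190,240],hsv[150,260],hsv[220,200])
    else: b=(slice(210,250),slice(320,365)); mb=(slice(198,258),slice(345,465));print(hsv[230,342],hsv[228,405],hsv[260,430])
    a=np.zeros(z.shape,bool);a[b]=1
    rep('plq',a&(hsv[...,0]<14)&(hsv[...,1]>190)&(z>.04)&(z<.065))
    a[:]=0;a[mb]=1
    rep('mat',a&(hsv[...,2]<cv2.cvtColor(p,cv2.COLOR_BGR2HSV)[mb][...,2].astype(float).mean())&(hsv[...,0]<25)&(z<.02),2)
print(to([0.5565,-0.0905,0.44],np.radians(19)))
print(R.from_rotvec(robot.read_state()['orientation']).as_matrix().round(3))
E
```

```text
[ 13 230 174] [ 15 166 163] [ 17 150 165] [ 17 151 166]
top plq 494 [289 188  38  26 494] [555.1 -23. ] [ 45.3 110.9] 19.63 0.054 [[515.0, 22.0], [552.0, -83.0], [595.0, -68.0], [558.0, 37.0]]
top mat 4506 [ 193  156   94   75 4526] [587.6 165.2] [286.  192.4] 81.67 0.0048 [[472.0, 38.0], [662.0, 10.0], [704.0, 293.0], [513.0, 321.0]]
[ 10 241 185] [ 14 147 167] [ 16 136 189]
scene plq 322 [329 218  26  20 322] [550.7  -0.6] [46.1 68. ] 21.07 0.0527 [[517.0, 23.0], [541.0, -41.0], [584.0, -24.0], [560.0, 39.0]]
scene mat 3282 [ 345  205  116   53 3293] [591.6 168.9] [309.3 214.8] 59.8 0.0035 [[421.0, 89.0], [607.0, -19.0], [762.0, 248.0], [577.0, 357.0]]
(array([-544.4, -453. ,  -35.5]), array([-0.002,  0.001,  0.814]))
[[-0.911  0.412 -0.001]
 [ 0.412  0.911 -0.001]
 [ 0.    -0.002 -1.   ]]
```

apply_moves(
  series=[
    [[-31,-26,-3],[0,0,0]],
    [[-31,-26,-3],[0,0,0]],
    [[-31,-26,-3],[0,0,0]],
    [[-31,-26,-3],[0,0,0]],
    [[-31,-26,-3],[0,0,0]],
    [[-31,-26,-3],[0,0,0]],
    [[-31,-26,-3],[0,0,0]],
    [[-31,-26,-3],[0,0,0]],
    [[-31,-26,-3],[0,0,0]],
    [[-31,-26,-3],[0,0,0]],
    [[-31,-26,-3],[0,0,0]],
    [[-31,-26,-3],[0,0,0]],
  ],
  claw=1,
)

```text
t: 1.1
tool_pos: [0.4578, 0.1071, 0.4407]
orientation: [-0.662, -3.071, -0.0]
force: [0.4, 0.9, 0.2]
opening: 0.0928
gripper_force: 0.0
```

apply_moves(
  series=[
    [[-31,-26,0],[0,0,0]],
    [[-31,-26,0],[0,0,0]],
    [[-31,-26,0],[0,0,0]],
    [[-31,-26,0],[0,0,0]],
    [[0,0,0],[0,0,0.116]],
    [[0,0,0],[0,0,0.116]],
    [[0,0,0],[0,0,0.116]],
    [[0,0,0],[0,0,0.116]],
    [[0,0,0],[0,0,0.116]],
    [[0,0,0],[0,0,0.116]],
    [[0,0,0],[0,0,0.116]],
    [[0,0,0],[0,0,0]],
  ],
)

```text
t: 2.1
tool_pos: [0.5276, -0.0368, 0.4402]
orientation: [-1.828, -2.554, 0.001]
force: [-0.1, -0.8, 0.6]
opening: 0.0926
gripper_force: 0.0
```

Run:
```python
from h import *
print(to([0.5565,-0.0905,0.44],np.radians(19)),robot.read_state()['q'])
p=cv2.imread('pics/top0.png')
cv2.imwrite('pics/mat.png',cv2.resize(p[145:245,180:300],None,fx=6,fy=6,interpolation=cv2.INTER_CUBIC))
```

```text
(array([-60.2,  10. ,   0.2]), array([-0.001, -0.   , -0.003])) [-1.66521204e-01 -7.46694452e-02  1.63278343e+00 -2.03675867e-05
  1.58437313e+00 -4.94862154e-01]
```

View pics/mat.png

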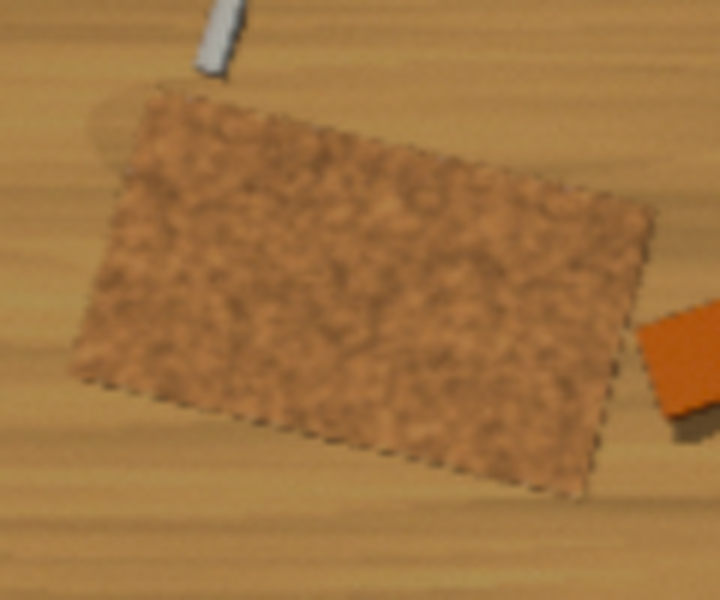

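Mat corners in this crop are (155,88), (655,208), (585,497) and (70,377). Next I move over the handle, go down and close.

apply_moves(
  series=[
    [[-30,5,0],[0,0,0]],
    [[-30,5,0],[0,0,0]],
    [[0,0,0],[0,0,0]],
    [[0,0,20],[0,0,0]],
    [[0,0,20],[0,0,0]],
    [[0,0,11],[0,0,0]],
    [[0,0,0],[0,0,0]],
  ],
)

```text
t: 2.68
tool_pos: [0.5558, -0.0898, 0.3861]
orientation: [-1.815, -2.557, 0.003]
force: [0.4, 0.8, -1.0]
opening: 0.093
gripper_force: 0.0
```

Run:
```python
from h import *
c=robot.calibration('top');T=np.linalg.inv(c['extrinsics'])
Q=[]
for x,y in[(155,88),(655,208),(585,497),(70,377)]:
    r=T[:3,:3]@[(180+x/6-.5-c['cx'])/c['fx'],(145+y/6-.5-c['cy'])/c['fy'],1];o=T[:3,3]
    Q.append((o+r*(0.004-o[2])/r[2])[:2])
Q=np.array(Q);print(Q.round(4),Q.mean(0).round(4))
for a,b in((0,1),(3,2),(1,2),(0,3)):
    d=Q[b]-Q[a];print(np.hypot(*d).round(4),np.degrees(np.arctan2(d[1],d[0])).round(1))
st=robot.read_state();print(st['tool_pos'],st['force'])
p,W=cloud('top');cv2.imwrite('pics/grip.png',cv2.resize(p[120:240,270:430],None,fx=4,fy=4))
p,W=cloud('scene');cv2.imwrite('pics/grips.png',cv2.resize(p[130:270,240:400],None,fx=4,fy=4))
```

```text
[[0.6859 0.2827]
 [0.6274 0.0318]
 [0.4828 0.0632]
 [0.5397 0.3163]] [0.5839 0.1735]
0.2576 -103.1
0.2593 -102.7
0.148 167.7
0.1501 167.1
[ 0.55584766 -0.08977653  0.38607673] [ 0.37327145  0.78384606 -1.03986417]
```

View pics/grips.png

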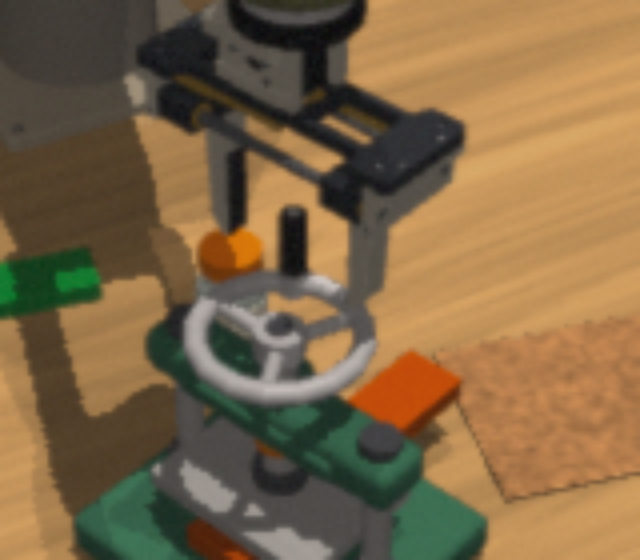

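The picture shows the black handle, (293,240) in the crop, standing between the open fingers just above the rim. I close now.

apply_moves(
  series=[
    [[0,0,-2],[0,0,0]],
    [[0,0,0],[0,0,0]],
    [[0,0,0],[0,0,0]],
    [[0,0,0],[0,0,0]],
    [[0,0,0],[0,0,0]],
    [[0,0,0],[0,0,0]],
  ],
  claw=0,
  newtons=40,
)

```text
t: 3.28
tool_pos: [0.5569, -0.0902, 0.392]
orientation: [1.821, 2.56, 0.0]
force: [-0.3, 0.1, -0.1]
opening: 0.0576
gripper_force: 0.0
```

```bash
cat > arc.py <<'E'
from h import *
import sys
# args: start phase deg, arc mm per row, rows  -> rows in tool axes, orientation fixed, CCW with 20mm/turn rise
st=robot.read_state();R0=R.from_rotvec(st['orientation'])
c=np.array([.5965,-.122])
if len(sys.argv)>5: c=np.array([float(sys.argv[4]),float(sys.argv[5])])
v=st['tool_pos'][:2]-c
ph=np.arctan2(v[1],v[0]);print('r',np.hypot(*v),'phase',np.degrees(ph).round(1),'z',st['tool_pos'][2],'F',st['force'].round(2),'Ft',(st['force'][:2]@[-np.sin(ph),np.cos(ph)]).round(2),'Fr',(st['force'][:2]@[np.cos(ph),np.sin(ph)]).round(2),st['opening'])
if sys.argv[1]!='m': ph=np.radians(float(sys.argv[1]))
a=float(sys.argv[2])/50
for i in range(int(sys.argv[3])):
    p0,p1=ph+i*a,ph+(i+1)*a
    d=np.array([50*(np.cos(p1)-np.cos(p0)),50*(np.sin(p1)-np.sin(p0)),a/2/np.pi*20])
    print(R0.inv().apply(d).round(1).tolist(),end=',')
print('\nend phase',np.degrees(p1))
E
python3 arc.py m 15 12
```

```text
r 0.05082721128150025 phase 141.2 z 0.3919959783188207 F [-0.28  0.1  -0.13] Ft 0.1 Fr 0.28 0.05757474225077554
[-9.7, -11.3, -1.0],[-12.7, -8.0, -1.0],[-14.4, -3.9, -1.0],[-14.9, 0.6, -1.0],[-14.1, 5.0, -1.0],[-12.0, 8.9, -0.9],[-8.8, 12.1, -0.9],[-4.9, 14.1, -0.9],[-0.5, 14.9, -1.0],[4.0, 14.4, -1.0],[8.0, 12.6, -1.0],[11.4, 9.7, -1.0],
end phase 347.4830764205293
```

apply_moves(
  series=[
    [[0,0,2],[0,0,0]],
    [[0,0,0],[0,0,0]],
    [[0,0,0],[0,0,0]],
    [[0,0,0],[0,0,0]],
    [[0,0,0],[0,0,0]],
    [[0,0,0],[0,0,0]],
    [[0,0,0],[0,0,0]],
    [[0,0,0],[0,0,0]],
    [[0,0,0],[0,0,0]],
  ],
)

```text
t: 4.03
tool_pos: [0.5564, -0.0904, 0.3897]
orientation: [-1.821, -2.559, 0.002]
force: [-5.6, -1.2, 3.8]
opening: 0.0172
gripper_force: 40.0
```

```bash
python3 arc.py m 8 12
```

```text
r 0.05108502385636114 phase 141.7 z 0.3897407777482439 F [-5.58 -1.2   3.76] Ft 4.4 Fr 3.64 0.017203220639778128
[-4.8, -6.4, -0.5],[-5.8, -5.5, -0.5],[-6.6, -4.5, -0.5],[-7.2, -3.4, -0.5],[-7.7, -2.2, -0.5],[-7.9, -1.0, -0.5],[-8.0, 0.3, -0.5],[-7.8, 1.6, -0.5],[-7.5, 2.8, -0.5],[-6.9, 4.0, -0.5],[-6.2, 5.0, -0.5],[-5.3, 5.9, -0.5],
end phase 251.73706911380722
```

apply_moves(
  series=[
    [[-4.8,-6.4,-0.5],[0,0,0]],
    [[-5.8,-5.5,-0.5],[0,0,0]],
    [[-6.6,-4.5,-0.5],[0,0,0]],
    [[-7.2,-3.4,-0.5],[0,0,0]],
    [[-7.7,-2.2,-0.5],[0,0,0]],
    [[-7.9,-1.0,-0.5],[0,0,0]],
    [[-8.0,0.3,-0.5],[0,0,0]],
    [[-7.8,1.6,-0.5],[0,0,0]],
    [[-7.5,2.8,-0.5],[0,0,0]],
    [[-6.9,4.0,-0.5],[0,0,0]],
    [[-6.2,5.0,-0.5],[0,0,0]],
    [[-5.3,5.9,-0.5],[0,0,0]],
  ],
)

```text
t: 5.03
tool_pos: [0.5795, -0.1692, 0.3957]
orientation: [-1.82, -2.557, 0.003]
force: [-9.7, 0.8, 4.4]
opening: 0.0175
gripper_force: 40.0
```

```bash
python3 arc.py 251.7 8 9
```

```text
r 0.05020269243690517 phase -109.8 z 0.3957319876252755 F [-9.65  0.76  4.4 ] Ft -9.34 Fr 2.55 0.017476710970844595
[-4.3, 6.7, -0.5],[-3.2, 7.3, -0.5],[-2.0, 7.7, -0.5],[-0.7, 8.0, -0.5],[0.5, 8.0, -0.5],[1.8, 7.8, -0.5],[3.0, 7.4, -0.5],[4.2, 6.8, -0.5],[5.2, 6.1, -0.5],
end phase 334.20592249883856
```

apply_moves(
  series=[
    [[-4.3,6.7,-0.5],[0,0,0]],
    [[-3.2,7.3,-0.5],[0,0,0]],
    [[-2.0,7.7,-0.5],[0,0,0]],
    [[-0.7,8.0,-0.5],[0,0,0]],
    [[0.5,8.0,-0.5],[0,0,0]],
    [[1.8,7.8,-0.5],[0,0,0]],
    [[3.0,7.4,-0.5],[0,0,0]],
    [[4.2,6.8,-0.5],[0,0,0]],
    [[5.2,6.1,-0.5],[0,0,0]],
  ],
)

```text
t: 5.78
tool_pos: [0.6405, -0.144, 0.4001]
orientation: [-1.822, -2.558, 0.005]
force: [-8.3, -4.9, 2.0]
opening: 0.0173
gripper_force: 40.0
```

```bash
python3 arc.py 334.2 3 12
```

```text
r 0.04916389285114053 phase -26.6 z 0.40006816543295765 F [-8.31 -4.94  2.01] Ft -8.13 Fr -5.22 0.017313823563813738
[2.2, 2.1, -0.2],[2.3, 1.9, -0.2],[2.4, 1.8, -0.2],[2.5, 1.6, -0.2],[2.6, 1.5, -0.2],[2.7, 1.3, -0.2],[2.8, 1.1, -0.2],[2.8, 1.0, -0.2],[2.9, 0.8, -0.2],[2.9, 0.6, -0.2],[3.0, 0.5, -0.2],[3.0, 0.3, -0.2],
end phase 375.4529612494192
```

```bash
python3 arc.py 334.2 4 48
```

```text
r 0.04916389285114053 phase -26.6 z 0.40006816543295765 F [-8.31 -4.94  2.01] Ft -8.13 Fr -5.22 0.017313823563813738
[2.9, 2.7, -0.3],[3.2, 2.5, -0.3],[3.3, 2.2, -0.3],[3.5, 1.9, -0.3],[3.6, 1.6, -0.3],[3.8, 1.3, -0.3],[3.9, 1.0, -0.3],[3.9, 0.7, -0.3],[4.0, 0.4, -0.3],[4.0, 0.1, -0.3],[4.0, -0.2, -0.3],[4.0, -0.5, -0.3],[3.9, -0.9, -0.3],[3.8, -1.2, -0.3],[3.7, -1.5, -0.3],[3.6, -1.8, -0.3],[3.4, -2.0, -0.3],[3.3, -2.3, -0.3],[3.1, -2.6, -0.2],[2.9, -2.8, -0.2],[2.6, -3.0, -0.2],[2.4, -3.2, -0.2],[2.1, -3.4, -0.2],[1.8, -3.6, -0.2],[1.5, -3.7, -0.2],[1.2, -3.8, -0.2],[0.9, -3.9, -0.2],[0.6, -4.0, -0.2],[0.3, -4.0, -0.2],[-0.0, -4.0, -0.2],[-0.3, -4.0, -0.2],[-0.7, -3.9, -0.2],[-1.0, -3.9, -0.2],[-1.3, -3.8, -0.2],[-1.6, -3.7, -0.2],[-1.9, -3.5, -0.2],[-2.1, -3.4, -0.2],[-2.4, -3.2, -0.2],[-2.7, -3.0, -0.2],[-2.9, -2.8, -0.2],[-3.1, -2.5, -0.2],[-3.3, -2.3, -0.2],[-3.5, -2.0, -0.2],[-3.6, -1.7, -0.2],[-3.7, -1.4, -0.2],[-3.8, -1.1, -0.2],[-3.9, -0.8, -0.2],[-4.0, -0.5, -0.2],
end phase 554.2157933302361
```

apply_moves(
  series=[
    [[2.2,2.1,-0.2],[0,0,0]],
    [[2.3,1.9,-0.2],[0,0,0]],
    [[2.4,1.8,-0.2],[0,0,0]],
    [[2.5,1.6,-0.2],[0,0,0]],
    [[2.6,1.5,-0.2],[0,0,0]],
    [[2.7,1.3,-0.2],[0,0,0]],
    [[2.8,1.1,-0.2],[0,0,0]],
    [[2.8,1.0,-0.2],[0,0,0]],
  ],
)

```text
t: 6.45
tool_pos: [0.6455, -0.1212, 0.4016]
orientation: [1.823, 2.558, -0.005]
force: [-3.9, -7.9, -0.0]
opening: 0.0174
gripper_force: 40.0
```

```bash
python3 arc.py m 4 3
```

```text
r 0.048989999627642514 phase 0.9 z 0.4016269164895512 F [-3.94 -7.89 -0.05] Ft -7.82 Fr -4.07 0.017411164400685013
[3.8, 1.1, -0.3],[3.9, 0.8, -0.3],[4.0, 0.5, -0.3],
end phase 14.673045334789885
```

apply_moves(
  series=[
    [[3.9,1.0,-0.3],[0,0,0]],
    [[3.9,0.7,-0.3],[0,0,0]],
    [[4.0,0.4,-0.3],[0,0,0]],
  ],
)

```text
t: 6.7
tool_pos: [0.6438, -0.1094, 0.4025]
orientation: [1.823, 2.557, -0.004]
force: [-1.7, -9.1, -1.6]
opening: 0.0176
gripper_force: 40.0
```

```bash
python3 arc.py m 4 1|head -1
```

```text
r 0.04898904273914908 phase 14.9 z 0.40248829651358076 F [-1.67 -9.11 -1.64] Ft -8.38 Fr -3.95 0.017642491729905268
```

apply_moves(
  series=[
    [[4.0,0.1,-0.3],[0,0,0]],
    [[4.0,-0.2,-0.3],[0,0,0]],
    [[4.0,-0.5,-0.3],[0,0,0]],
  ],
)

```text
t: 6.95
tool_pos: [0.6395, -0.0982, 0.4033]
orientation: [1.822, 2.557, -0.004]
force: [1.1, -9.5, -3.5]
opening: 0.0175
gripper_force: 40.0
```

```bash
python3 arc.py m 4 1|head -1
```

```text
r 0.049148501853188364 phase 28.9 z 0.4032994957540666 F [ 1.13 -9.48 -3.48] Ft -8.85 Fr -3.6 0.017538927084398293
```

apply_moves(
  series=[
    [[3.9,-0.9,-0.2],[0,0,0]],
    [[3.8,-1.2,-0.2],[0,0,0]],
    [[3.7,-1.5,-0.2],[0,0,0]],
  ],
)

```text
t: 7.2
tool_pos: [0.6327, -0.0885, 0.4041]
orientation: [1.821, 2.556, -0.002]
force: [2.3, -8.1, -4.0]
opening: 0.0172
gripper_force: 40.0
```

```bash
python3 arc.py m 4 1|head -1
```

```text
r 0.049296656511935176 phase 42.8 z 0.4040725369606201 F [ 2.26 -8.09 -4.  ] Ft -7.47 Fr -3.84 0.01720013162232382
```

apply_moves(
  series=[
    [[3.6,-1.8,-0.2],[0,0,0]],
    [[3.4,-2.0,-0.2],[0,0,0]],
    [[3.3,-2.3,-0.2],[0,0,0]],
  ],
)

```text
t: 7.45
tool_pos: [0.6237, -0.0806, 0.4048]
orientation: [1.821, 2.556, -0.001]
force: [4.3, -6.3, -2.8]
opening: 0.0174
gripper_force: 40.0
```

```bash
python3 arc.py m 4 1|head -1
```

```text
r 0.04956502183572538 phase 56.7 z 0.40482599059820024 F [ 4.32 -6.31 -2.79] Ft -7.07 Fr -2.9 0.017357148161952964
```

apply_moves(
  series=[
    [[3.1,-2.6,-0.2],[0,0,0]],
    [[2.9,-2.8,-0.2],[0,0,0]],
    [[2.6,-3.0,-0.2],[0,0,0]],
  ],
)

```text
t: 7.7
tool_pos: [0.6131, -0.0749, 0.4056]
orientation: [1.82, 2.556, 0.0]
force: [6.3, -6.0, -3.8]
opening: 0.0174
gripper_force: 40.0
```

```bash
python3 arc.py m 4 1|head -1
```

```text
r 0.04991429136693641 phase 70.5 z 0.40556029178446473 F [ 6.27 -6.03 -3.84] Ft -7.92 Fr -3.59 0.017390553811274207
```

apply_moves(
  series=[
    [[2.4,-3.2,-0.2],[0,0,0]],
    [[2.1,-3.4,-0.2],[0,0,0]],
    [[1.8,-3.6,-0.2],[0,0,0]],
  ],
)

```text
t: 7.95
tool_pos: [0.6016, -0.072, 0.4064]
orientation: [1.82, 2.556, 0.002]
force: [7.5, -3.5, -3.8]
opening: 0.0174
gripper_force: 40.0
```

```bash
python3 arc.py m 4 1|head -1
```

```text
r 0.05028146709328199 phase 84.2 z 0.4063764714360733 F [ 7.55 -3.51 -3.82] Ft -7.86 Fr -2.73 0.017449645809217006
```

apply_moves(
  series=[
    [[1.5,-3.7,-0.2],[0,0,0]],
    [[1.2,-3.8,-0.2],[0,0,0]],
    [[0.9,-3.9,-0.2],[0,0,0]],
  ],
)

```text
t: 8.2
tool_pos: [0.5898, -0.0719, 0.4071]
orientation: [1.819, 2.556, 0.004]
force: [8.1, -0.6, -3.6]
opening: 0.0176
gripper_force: 40.0
```

```bash
python3 arc.py m 4 1|head -1
```

```text
r 0.05059859918648379 phase 97.6 z 0.40714516264529726 F [ 8.11 -0.56 -3.64] Ft -7.96 Fr -1.63 0.017601943368427082
```

apply_moves(
  series=[
    [[0.6,-4.0,-0.2],[0,0,0]],
    [[0.3,-4.0,-0.2],[0,0,0]],
    [[0.0,-4.0,-0.2],[0,0,0]],
  ],
)

```text
t: 8.45
tool_pos: [0.5781, -0.0745, 0.4079]
orientation: [1.819, 2.557, 0.005]
force: [7.3, 2.2, -1.8]
opening: 0.0173
gripper_force: 40.0
```

```bash
python3 arc.py m 4 1|head -1
```

```text
r 0.05092824769830297 phase 111.1 z 0.407891328877939 F [ 7.34  2.16 -1.8 ] Ft -7.63 Fr -0.63 0.017290287238217274
```

apply_moves(
  series=[
    [[-0.3,-4.0,-0.2],[0,0,0]],
    [[-0.7,-3.9,-0.2],[0,0,0]],
    [[-1.0,-3.9,-0.2],[0,0,0]],
  ],
)

```text
t: 8.7
tool_pos: [0.5676, -0.0798, 0.4086]
orientation: [1.819, 2.558, 0.006]
force: [6.2, 5.1, -0.1]
opening: 0.0174
gripper_force: 40.0
```

```bash
python3 arc.py m 4 1|head -1
```

```text
r 0.05116765062674836 phase 124.4 z 0.4086172665768517 F [ 6.16  5.09 -0.14] Ft -7.96 Fr 0.72 0.01737360474871667
```

apply_moves(
  series=[
    [[-1.3,-3.8,-0.2],[0,0,0]],
    [[-1.6,-3.7,-0.2],[0,0,0]],
    [[-1.9,-3.5,-0.2],[0,0,0]],
  ],
)

```text
t: 8.95
tool_pos: [0.5586, -0.0875, 0.4094]
orientation: [1.819, 2.56, 0.007]
force: [3.6, 8.5, 2.6]
opening: 0.0175
gripper_force: 40.0
```

```bash
python3 arc.py m 4 1|head -1
```

```text
r 0.05127282334145591 phase 137.7 z 0.4093525175908586 F [3.61 8.48 2.63] Ft -8.7 Fr 3.05 0.017509702870694158
```

apply_moves(
  series=[
    [[-2.1,-3.4,-0.2],[0,0,0]],
    [[-2.4,-3.2,-0.2],[0,0,0]],
    [[-2.7,-3.0,-0.2],[0,0,0]],
  ],
)

```text
t: 9.2
tool_pos: [0.5519, -0.0966, 0.41]
orientation: [1.819, 2.561, 0.01]
force: [2.6, 15.0, 4.3]
opening: 0.0174
gripper_force: 40.0
```

```bash
python3 arc.py m 4 1|head -1
```

```text
r 0.051295621391308444 phase 150.3 z 0.4100209239429391 F [ 2.59 14.97  4.34] Ft -14.29 Fr 5.16 0.017396597919697478
```

The force along the circle rose from 8 to 14 N, so this is the stop. I hold here.

apply_moves(
  series=[
    [[0,0,0],[0,0,0]],
    [[0,0,0],[0,0,0]],
    [[0,0,0],[0,0,0]],
    [[0,0,0],[0,0,0]],
  ],
)

```text
t: 9.53
tool_pos: [0.5518, -0.0967, 0.41]
orientation: [1.819, 2.561, 0.008]
force: [0.8, 10.7, 4.4]
opening: 0.0172
gripper_force: 40.0
```

```bash
python3 arc.py m 1 3
```

```text
r 0.05132421130229293 phase 150.5 z 0.4100173448860067 F [ 0.78 10.71  4.44] Ft -9.7 Fr 4.6 0.017243369226714798
[-0.7, -0.7, -0.1],[-0.7, -0.7, -0.1],[-0.7, -0.7, -0.1],
end phase 153.93794757896626
```

apply_moves(
  series=[
    [[-2.1,-2.1,-0.2],[0,0,0]],
    [[0,0,0],[0,0,0]],
    [[0,0,0],[0,0,0]],
    [[0,0,0],[0,0,0]],
  ],
)

```text
t: 9.87
tool_pos: [0.5507, -0.0989, 0.4102]
orientation: [-1.818, -2.562, -0.009]
force: [2.1, 13.1, 5.0]
opening: 0.0172
gripper_force: 40.0
```

```bash
python3 arc.py m 1 3|head -1
```

```text
r 0.05132237165686583 phase 153.3 z 0.4101906193589301 F [ 2.06 13.13  4.96] Ft -12.65 Fr 4.07 0.017206158777721
```

Advancing 3 mm added another 3 N, so the collar bears on the springy stop. I let go and rise.

apply_moves(
  series=[
    [[0,0,0],[0,0,0]],
    [[0,0,0],[0,0,0]],
    [[0,0,0],[0,0,0]],
    [[0,0,0],[0,0,0]],
    [[0,0,0],[0,0,0]],
    [[0,0,-30],[0,0,0]],
    [[0,0,-30],[0,0,0]],
    [[0,0,0],[0,0,0]],
    [[0,0,0],[0,0,0]],
  ],
  claw=1,
)

```text
t: 10.62
tool_pos: [0.5504, -0.1015, 0.4717]
orientation: [1.819, 2.556, 0.002]
force: [-0.1, -0.2, -0.7]
opening: 0.0724
gripper_force: 0.0
```

Run:
```python
from h import *
st=robot.read_state()
# plaque grip near its +y end: press frame
end=np.array([.5375,.030]);d=np.array([-np.sin(np.radians(20)),np.cos(np.radians(20))])
g=end-0.025*d;print('grip',g)
print(to([*g,0.45],np.radians(20)),st['q'],st['force'],st['tool_pos'])
p,W=cloud('top');cv2.imwrite('pics/t2.png',p);np.save('top2.npy',W)
hsv=cv2.cvtColor(p,cv2.COLOR_BGR2HSV).astype(int);z=W[...,2]
a=np.zeros(z.shape,bool);a[120:260,270:400]=1
P=W[a&(z>.232)&(z<.30)&(hsv[...,2]<70)];print('handle?',len(P),P.mean(0) if len(P) else '')
```

```text
grip [0.5460505  0.00650768]
(array([103.5,  31.2,  21.5]), array([ 0.004,  0.003, -0.015])) [-2.73880534e-01  4.84095352e-04  1.50283031e+00 -1.84134224e-04
  1.63377898e+00 -6.07492202e-01] [-0.13982362 -0.22602378 -0.68913377] [ 0.55039971 -0.10148387  0.47170126]
handle? 3 [ 0.54912205 -0.0846607   0.24294737]
```

apply_moves(
  series=[
    [[35,10,0],[0,0,-0.015]],
    [[35,10,0],[0,0,0]],
    [[34,11,0],[0,0,0]],
    [[0,0,36],[0,0,0]],
    [[0,0,36],[0,0,0]],
    [[0,0,36],[0,0,0]],
    [[0,0,36],[0,0,0]],
    [[0,0,0],[0,0,0]],
    [[0,0,0],[0,0,0]],
  ],
)

```text
t: 11.42
tool_pos: [0.5427, 0.0073, 0.3222]
orientation: [-1.798, -2.568, 0.006]
force: [0.4, 0.4, -0.4]
opening: 0.0932
gripper_force: 0.0
```

Run:
```python
from h import *
print(to([.546,.0065,0.225],np.radians(20)))
p,W=cloud('scene');cv2.imwrite('pics/s3.png',cv2.resize(p[150:300,240:420],None,fx=4,fy=4))
```

```text
(array([-2.2,  3.5, 97.1]), array([-0.007, -0.003, -0.   ]))
```

View pics/s3.png

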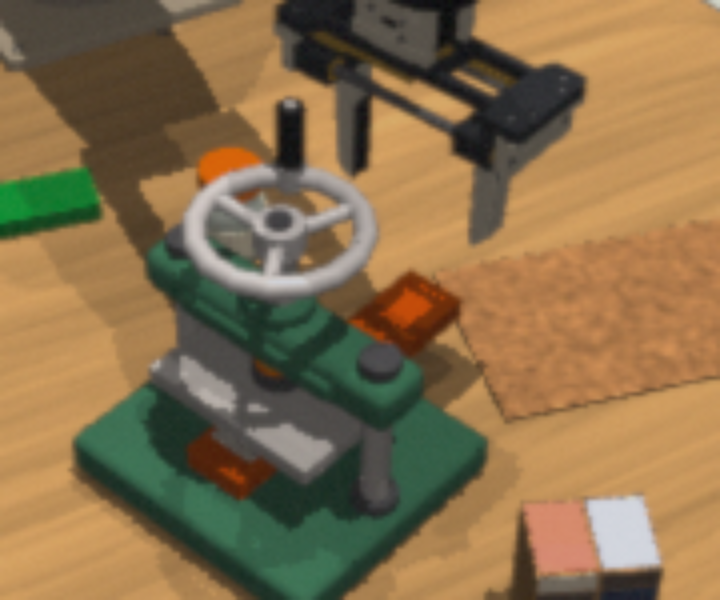

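The platen is up, and the gripper is above the plaque's free end at (410,305) in the crop. I go down and grip.

apply_moves(
  series=[
    [[-2,3.5,30],[0,0,0]],
    [[0,0,30],[0,0,0]],
    [[0,0,25],[0,0,0]],
    [[0,0,12],[0,0,0]],
    [[0,0,0],[0,0,0]],
    [[0,0,0],[0,0,0]],
  ],
  newtons=25,
)

```text
t: 11.97
tool_pos: [0.5491, 0.0064, 0.2302]
orientation: [1.801, 2.572, 0.001]
force: [0.3, 1.0, 0.9]
opening: 0.093
gripper_force: 0.0
```

apply_moves(
  series=[
    [[0,0,0],[0,0,0]],
    [[0,0,0],[0,0,0]],
    [[0,0,0],[0,0,0]],
    [[0,0,0],[0,0,0]],
    [[0,0,0],[0,0,0]],
    [[0,0,0],[0,0,0]],
    [[0,0,0],[0,0,0]],
    [[0,0,0],[0,0,0]],
    [[0,0,0],[0,0,0]],
    [[0,0,0],[0,0,0]],
  ],
  claw=0,
)

```text
t: 12.8
tool_pos: [0.5481, 0.0066, 0.2282]
orientation: [-1.802, -2.573, 0.0]
force: [-1.5, -0.1, -0.2]
opening: 0.0458
gripper_force: 24.9
```

apply_moves(
  series=[
    [[4,0,0],[0,0,0]],
    [[7,0,0],[0,0,0]],
    [[7,0,0],[0,0,0]],
    [[7,0,0],[0,0,0]],
    [[5,0,0],[0,0,0]],
    [[3,0,0],[0,0,0]],
    [[0,0,0],[0,0,0]],
  ],
)

```text
t: 13.38
tool_pos: [0.5365, 0.0386, 0.2282]
orientation: [-1.801, -2.574, -0.0]
force: [-0.5, 1.6, 0.4]
opening: 0.046
gripper_force: 24.9
```

apply_moves(
  series=[
    [[0,0,0],[0,0,0]],
    [[0,0,0],[0,0,0]],
    [[0,0,0],[0,0,0]],
    [[0,0,0],[0,0,0]],
    [[0,0,0],[0,0,0]],
    [[0,0,-30],[0,0,0]],
    [[0,0,-30],[0,0,0]],
    [[0,0,0],[0,0,0]],
  ],
  claw=1,
)

```text
t: 14.05
tool_pos: [0.5391, 0.0374, 0.2945]
orientation: [1.798, 2.567, 0.008]
force: [1.2, 0.0, 1.9]
opening: 0.0919
gripper_force: 0.0
```

Run:
```python
from h import *
n='scene'
p,W=cloud(n);hsv=cv2.cvtColor(p,cv2.COLOR_BGR2HSV).astype(int);z=W[...,2]
a=np.zeros(z.shape,bool);a[180:260,310:400]=1
mm=(a&(hsv[...,0]<14)&(hsv[...,1]>190)&(z>.045)&(z<.06)&(W[...,1]>-.06)).astype(np.uint8)
P=W[mm>0];r=cv2.minAreaRect((P[:,:2]*1000).astype(np.float32));print(len(P),r,np.round(cv2.boxPoints(r)).tolist(),np.median(P[:,2]))
y=np.array([-.326,.946]);g=np.array([.5965,-.122])+.107*y;print(g,to([*g,.225],np.radians(20)))
```

```text
460 ((546.8955688476562, 16.255401611328125), (48.71746063232422, 102.41039276123047), 17.052846908569336) [[509.0, 58.0], [539.0, -40.0], [585.0, -26.0], [555.0, 72.0]] 0.05255315820266376
[ 0.561618 -0.020778] (array([-62.4,   1.3,  67.4]), array([ 0.007,  0.003, -0.   ]))
```

apply_moves(
  series=[
    [[-31,1,0],[0,0,0]],
    [[-31,0,0],[0,0,0]],
    [[0,0,0],[0,0,0]],
    [[0,0,30],[0,0,0]],
    [[0,0,30],[0,0,0]],
    [[0,0,9],[0,0,0]],
    [[0,0,0],[0,0,0]],
  ],
  newtons=45,
)

```text
t: 14.68
tool_pos: [0.5567, -0.0199, 0.2151]
orientation: [-1.798, -2.567, 0.006]
force: [-0.3, 1.3, -0.6]
opening: 0.0931
gripper_force: 0.0
```

apply_moves(
  series=[
    [[0,0,0],[0,0,0]],
    [[0,0,0],[0,0,0]],
    [[0,0,0],[0,0,0]],
    [[0,0,0],[0,0,0]],
    [[0,0,0],[0,0,0]],
    [[0,0,0],[0,0,0]],
    [[0,0,0],[0,0,0]],
    [[0,0,0],[0,0,0]],
    [[0,0,0],[0,0,0]],
    [[0,0,0],[0,0,0]],
  ],
  claw=0,
)

```text
t: 15.52
tool_pos: [0.559, -0.0203, 0.2194]
orientation: [-1.802, -2.573, 0.0]
force: [-2.5, 0.6, 3.2]
opening: 0.046
gripper_force: 44.3
```

Run:
```python
from h import *
st=robot.read_state();print(st['tool_pos'],st['force'],st['gripper_force'],R.from_rotvec(st['orientation']).as_matrix().round(3))
```

```text
[ 0.55895836 -0.02031299  0.21939692] [-2.53883099  0.55189966  3.18128024] 44.330042947403854 [[-0.342  0.94  -0.   ]
 [ 0.94   0.342  0.   ]
 [ 0.    -0.    -1.   ]]
```

The grip is too low: the fingertips stand below the board's underside. I regrip 6 mm higher.

apply_moves(
  series=[
    [[0,0,0],[0,0,0]],
    [[0,0,0],[0,0,0]],
    [[0,0,0],[0,0,0]],
    [[0,0,-3],[0,0,0]],
    [[0,0,-4],[0,0,0]],
    [[0,0,0],[0,0,0]],
  ],
  claw=0.65,
)

```text
t: 16.02
tool_pos: [0.5594, -0.0204, 0.2273]
orientation: [1.801, 2.572, 0.001]
force: [0.5, -0.4, -0.4]
opening: 0.0605
gripper_force: 0.0
```

apply_moves(
  series=[
    [[0,0,0],[0,0,0]],
    [[0,0,0],[0,0,0]],
    [[0,0,0],[0,0,0]],
    [[0,0,0],[0,0,0]],
    [[0,0,0],[0,0,0]],
    [[0,0,0],[0,0,0]],
  ],
  claw=0,
  newtons=45,
)

```text
t: 16.52
tool_pos: [0.559, -0.0203, 0.2262]
orientation: [-1.802, -2.573, 0.0]
force: [-0.6, -0.3, -0.1]
opening: 0.0461
gripper_force: 44.3
```

apply_moves(
  series=[
    [[0,0,-3],[0,0,0]],
    [[0,0,-3],[0,0,0]],
    [[6,0,0],[0,0,0]],
    [[12,0,0],[0,0,0]],
    [[16,0,0],[0,0,0]],
    [[16,0,0],[0,0,0]],
    [[16,0,0],[0,0,0]],
    [[16,0,0],[0,0,0]],
    [[16,0,0],[0,0,0]],
    [[16,0,0],[0,0,0]],
    [[8,0,0],[0,0,0]],
    [[0,0,0],[0,0,0]],
  ],
)

```text
t: 17.52
tool_pos: [0.5163, 0.0962, 0.232]
orientation: [-1.799, -2.575, 0.0]
force: [0.2, -0.7, -1.9]
opening: 0.0458
gripper_force: 44.4
```

apply_moves(
  series=[
    [[6,0,-8],[0,0,0]],
    [[6,0,-12],[0,0,0]],
    [[0,0,-12],[0,0,0]],
    [[0,0,-8],[0,0,0]],
    [[0,0,0],[0,0,0]],
    [[0,0,0],[0,0,0]],
  ],
)

```text
t: 18.02
tool_pos: [0.5139, 0.1053, 0.2737]
orientation: [1.802, 2.571, 0.003]
force: [-1.0, 0.0, -2.4]
opening: 0.0458
gripper_force: 44.4
```

Run:
```python
from h import *
p,W=cloud('scene');cv2.imwrite('pics/s5.png',cv2.resize(p[150:300,240:480],None,fx=3.2,fy=3.2))
st=robot.read_state();print(st['tool_pos'],st['force'],st['opening'])
n='scene';hsv=cv2.cvtColor(p,cv2.COLOR_BGR2HSV).astype(int);z=W[...,2]
a=np.zeros(z.shape,bool);a[150:270,320:440]=1
P=W[a&(hsv[...,0]<14)&(hsv[...,1]>190)&(z>.06)&(z<.16)&(W[...,0]<.66)&(W[...,1]>-.06)]
r=cv2.minAreaRect((P[:,:2]*1000).astype(np.float32));print(len(P),r,np.round(cv2.boxPoints(r)).tolist())
c,_,_,_=np.linalg.lstsq(np.c_[P[:,:2],np.ones(len(P))],P[:,2],rcond=None);print('plane',c,np.percentile(P[:,2],[2,50,98]))
```

```text
[0.51344005 0.1052308  0.27271099] [-0.51702676 -0.18352253 -2.19102471] 0.046063066670971244
508 ((527.2739868164062, 72.2294921875), (48.07676696777344, 197.54913330078125), 16.513687133789062) [[476.0, 160.0], [532.0, -29.0], [578.0, -16.0], [522.0, 174.0]]
plane [-0.10596854 -0.00350172  0.15419136] [0.08489845 0.09872877 0.1029791 ]
```

View pics/s5.png

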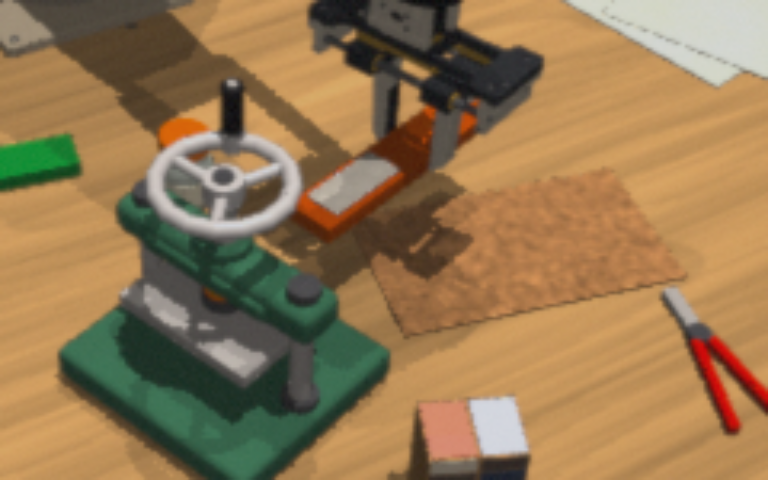

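The plaque hangs level, relief up, clear of the press with its tail at (325,220) in the crop. Next I carry it over the mat.

Run:
```python
from h import *
print(to([.591,.194,.255],np.radians(-13)))
```

```text
(array([ 57. , 103.2,  17.8]), array([0.001, 0.   , 0.575]))
```

apply_moves(
  series=[
    [[7,12,0],[0,0,0]],
    [[10,18,2],[0,0,0]],
    [[12,22,4],[0,0,0]],
    [[12,22,4],[0,0,0]],
    [[10,18,4],[0,0,0]],
    [[6,11,3],[0,0,0]],
    [[0,0,0],[0,0,0.095]],
    [[0,0,0],[0,0,0.12]],
    [[0,0,0],[0,0,0.12]],
    [[0,0,0],[0,0,0.12]],
    [[0,0,0],[0,0,0.12]],
    [[0,0,0],[0,0,0]],
  ],
)

```text
t: 19.07
tool_pos: [0.5902, 0.194, 0.2541]
orientation: [-2.463, -1.949, 0.003]
force: [0.3, 0.1, -2.4]
opening: 0.046
gripper_force: 44.4
```

Run:
```python
from h import *
n='top'
p,W=cloud('top');cv2.imwrite('pics/t6.png',cv2.resize(p[120:260,170:400],None,fx=3.4,fy=3.4))
ps,Ws=cloud('scene')
print(to([.591,.194,.203],np.radians(-13)))
for q,V in((p,W),(ps,Ws)):
    hsv=cv2.cvtColor(q,cv2.COLOR_BGR2HSV).astype(int);z=V[...,2]
    P=V[(hsv[...,0]<14)&(hsv[...,1]>180)&(z>.05)&(z<.12)&(abs(V[...,0]-.58)<.1)&(abs(V[...,1]-.17)<.16)]
    r=cv2.minAreaRect((P[:,:2]*1000).astype(np.float32));print(len(P),r,np.round(cv2.boxPoints(r)).tolist())
```

```text
(array([ 0.1,  0.8, 51.4]), array([-0.001,  0.001,  0.005]))
370 ((571.29736328125, 133.21803283691406), (136.59231567382812, 46.447174072265625), 73.16340637207031) [[529.0, 75.0], [574.0, 61.0], [613.0, 192.0], [569.0, 205.0]]
611 ((586.0108642578125, 173.11505126953125), (221.05072021484375, 52.1089973449707), 72.82762145996094) [[528.0, 75.0], [578.0, 60.0], [644.0, 271.0], [594.0, 286.0]]
```

View pics/t6.png

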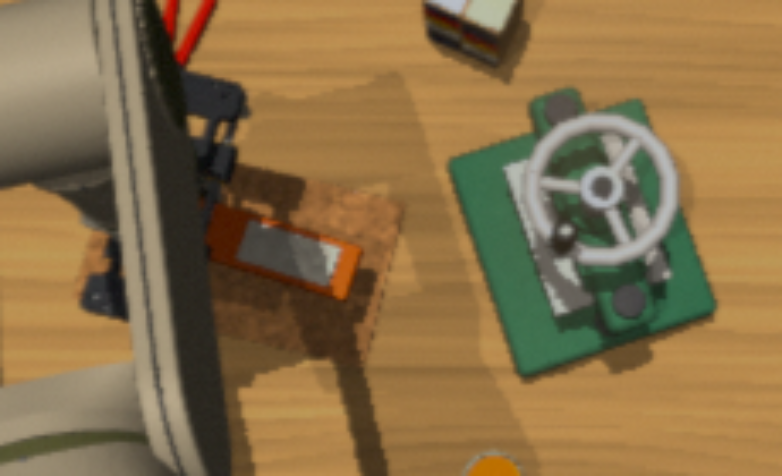

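The plaque is centred over the mat, with the relief at (290,255) in the crop and its sides parallel to the mat. I lower it.

apply_moves(
  series=[
    [[0,0,8],[0,0,0]],
    [[0,0,14],[0,0,0]],
    [[0,0,14],[0,0,0]],
    [[0,0,10],[0,0,0]],
    [[0,0,5],[0,0,0]],
    [[0,0,2],[0,0,0]],
    [[0,0,0],[0,0,0]],
    [[0,0,0],[0,0,0]],
    [[0,0,0],[0,0,0]],
  ],
)

```text
t: 19.92
tool_pos: [0.5909, 0.1945, 0.2031]
orientation: [2.457, 1.957, 0.002]
force: [-0.3, 0.0, -2.5]
opening: 0.0458
gripper_force: 44.4
```

apply_moves(
  series=[
    [[0,0,1.5],[0,0,0]],
    [[0,0,1],[0,0,0]],
    [[0,0,0],[0,0,0]],
    [[0,0,0],[0,0,0]],
  ],
)

```text
t: 20.25
tool_pos: [0.5905, 0.1944, 0.1998]
orientation: [2.458, 1.957, 0.0]
force: [0.0, -0.2, -1.3]
opening: 0.0457
gripper_force: 44.4
```

apply_moves(
  series=[
    [[0,0,1],[0,0,0]],
    [[0,0,1],[0,0,0]],
    [[0,0,0],[0,0,0]],
    [[0,0,0],[0,0,0]],
  ],
)

```text
t: 20.58
tool_pos: [0.5904, 0.1943, 0.1976]
orientation: [-2.458, -1.957, 0.0]
force: [0.6, -0.7, -1.8]
opening: 0.0454
gripper_force: 44.4
```

apply_moves(
  series=[
    [[0,0,1],[0,0,0]],
    [[0,0,1],[0,0,0]],
    [[0,0,0],[0,0,0]],
    [[0,0,0],[0,0,0]],
  ],
)

```text
t: 20.92
tool_pos: [0.5904, 0.1944, 0.1957]
orientation: [-2.458, -1.957, 0.0]
force: [-1.1, -0.3, -1.4]
opening: 0.0459
gripper_force: 44.4
```

apply_moves(
  series=[
    [[0,0,1],[0,0,0]],
    [[0,0,0.5],[0,0,0]],
    [[0,0,0],[0,0,0]],
    [[0,0,0],[0,0,0]],
  ],
)

```text
t: 21.25
tool_pos: [0.5906, 0.1944, 0.1952]
orientation: [2.458, 1.957, 0.0]
force: [-4.1, -1.7, 5.8]
opening: 0.0458
gripper_force: 44.4
```

apply_moves(
  series=[
    [[0,0,1],[0,0,0]],
    [[0,0,0],[0,0,0]],
    [[0,0,0],[0,0,0]],
  ],
)

```text
t: 21.5
tool_pos: [0.5906, 0.1945, 0.1952]
orientation: [2.458, 1.957, 0.0]
force: [-8.4, -2.7, 13.9]
opening: 0.046
gripper_force: 44.4
```

Firm contact. I release, rise and check.

apply_moves(
  series=[
    [[0,0,-1.5],[0,0,0]],
    [[0,0,0],[0,0,0]],
  ],
)

```text
t: 21.67
tool_pos: [0.5907, 0.1945, 0.1953]
orientation: [2.457, 1.957, 0.001]
force: [0.8, -0.0, 2.4]
opening: 0.0457
gripper_force: 44.4
```

apply_moves(
  series=[
    [[0,0,0],[0,0,0]],
    [[0,0,0],[0,0,0]],
    [[0,0,0],[0,0,0]],
    [[0,0,0],[0,0,0]],
    [[0,0,0],[0,0,0]],
    [[0,0,0],[0,0,0]],
    [[0,0,-20],[0,0,0]],
    [[0,0,-35],[0,0,0]],
    [[0,0,-40],[0,0,0]],
    [[0,0,-40],[0,0,0]],
    [[0,0,-30],[0,0,0]],
    [[0,0,0],[0,0,0]],
  ],
  claw=1,
)

```text
t: 22.67
tool_pos: [0.5924, 0.1949, 0.3691]
orientation: [2.453, 1.953, 0.019]
force: [0.7, -0.3, 1.3]
opening: 0.0928
gripper_force: 0.0
```

Run:
```python
from h import *
p,W=cloud('scene');cv2.imwrite('pics/s7.png',cv2.resize(p[150:320,240:500],None,fx=3,fy=3))
hsv=cv2.cvtColor(p,cv2.COLOR_BGR2HSV).astype(int);z=W[...,2]
P=W[(hsv[...,0]<14)&(hsv[...,1]>180)&(z>.015)&(z<.04)&(abs(W[...,0]-.58)<.1)&(abs(W[...,1]-.17)<.16)]
r=cv2.minAreaRect((P[:,:2]*1000).astype(np.float32));print(len(P),r,np.percentile(P[:,2],[5,50,95]))
st=robot.read_state();print(st['tool_pos'],st['force'])
```

```text
691 ((587.4859008789062, 172.890869140625), (220.0941619873047, 50.98202896118164), 73.8676986694336) [0.01687898 0.02119971 0.02473279]
[0.59182313 0.194751   0.36533802] [-0.40603602 -0.90038695 -0.19282444]
```

View pics/s7.png

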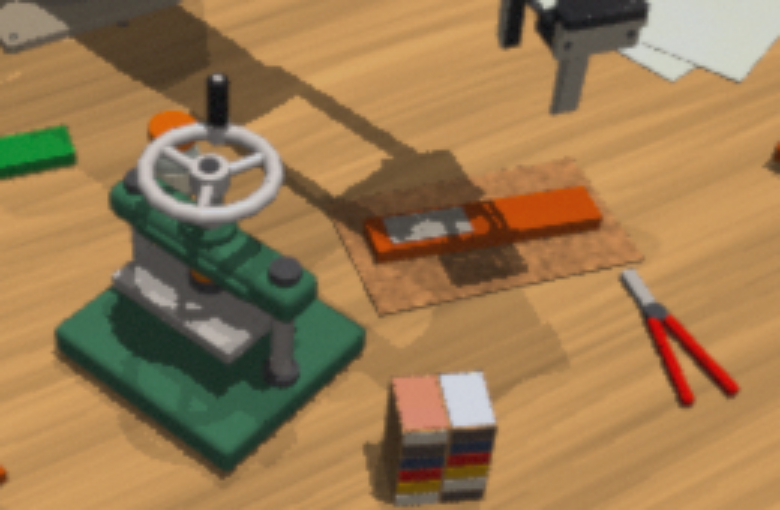

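The plaque lies flat and centred on the mat, relief at (430,225) and bare end at (600,205) in the crop, and the gripper is clear of it. I hand in.

```bash
python3 -c "
from plant import robot
print(robot.close_job())"
```

```text
the job is handed in; nothing more can be done
None
```

I wound the press open until the collar came up gently against its stop, set the plaque relief up in the middle of the mat and in line with it, and handed the job in after about 23 s; no verdict was shown.

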